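Park the castored coffee caddy against its buffer

TASK

Roll the coffee caddy forward on its wheels until all four swivel castors trail straight, and steer it squarely into the yellow-taped parking bay. Push the rubber buffer gently back with it until the buffer is felt to be firmly up against its stop, then let go and leave the caddy standing there, nose on the pad, castors straight, cup and capsules still upright on it. Do not lift or tip the caddy, ram the buffer or disturb the things beside it.

Things in the scene. Friction and masses are not known exactly. Their poses are not given: they have to be found in the camera images.
- caddy: Coffee caddy: pale-wood trolley 160 mm long (x), 96 wide (y), about 0.7 kg, on four swivel castors, with a cup and two capsules on its deck. Origin on the worktop under the deck's middle; +x is forward (the way to roll), z up. Deck top 33 mm up; front panel up to 95 mm; handle bar at the rear. Rolls easily (about 1 N); castors come round within some 60 mm of rolling one way.
- handle (a point): Centre of the caddy's black handle bar, 73 mm behind the caddy's origin, 96 mm above the worktop; axes as the caddy's. Flat-sided bar 12 mm thick (x), 88 mm long (y), 26 mm high (83 to 109 mm up): grip it from above, one finger in front, one behind. Room in front of it for 70 mm above 62 mm height; behind it all is free.
- nose (a point): Middle of the flat front face of the caddy's front panel, 80 mm ahead of the caddy's origin (153 mm ahead of the handle), 70 mm above the worktop; this meets the buffer pad. Axes as the caddy's.
- bay: Parking bay: brown wooden block 96 mm wide, 100 mm high, fixed to the worktop, with a yellow tape outline 124 mm wide before it. +x is the way in (the caddy's x should point the same way), y across; centre line y = 0; the block's near face is at x = +73 mm. Only the buffer stands between the tapes.
- pad (a point): Middle of the face of the black rubber buffer pad (56 mm wide, 34 high, 70 above the worktop); axes as the bay's. Pushed along +x it slides with about 5 N drag and stays where left; after 4 to 20 mm (varies, hidden) it meets a firm stop and the push rises at once. Fully home: held at that stop with a steady push of more than 9 N for a moment. Never load it beyond 25 N.
- castor_fl (a joint): Swivel angle of the front left castor about its upright pin (at x +-52, y +-32 mm of the caddy), rad. Wheel 22 mm across, axle 12 mm from the pin. 0 = wheel trails straight behind the pin for forward rolling, +-pi = points forward, positive counter-clockwise from above.
- castor_fr (a joint): Swivel angle of the front right castor about its upright pin (at x +-52, y +-32 mm of the caddy), rad. Wheel 22 mm across, axle 12 mm from the pin. 0 = wheel trails straight behind the pin for forward rolling, +-pi = points forward, positive counter-clockwise from above.
- castor_rl (a joint): Swivel angle of the rear left castor about its upright pin (at x +-52, y +-32 mm of the caddy), rad. Wheel 22 mm across, axle 12 mm from the pin. 0 = wheel trails straight behind the pin for forward rolling, +-pi = points forward, positive counter-clockwise from above.
- castor_rr (a joint): Swivel angle of the rear right castor about its upright pin (at x +-52, y +-32 mm of the caddy), rad. Wheel 22 mm across, axle 12 mm from the pin. 0 = wheel trails straight behind the pin for forward rolling, +-pi = points forward, positive counter-clockwise from above.
- cup: White espresso cup, 59 mm across, 55 mm high, standing loose on the front half of the deck; origin at the centre of its foot.
- pod_a: Coffee capsule, dark red, 37 mm across, 28 mm high, standing loose on the rear half of the deck; origin at its foot.
- pod_b: The other coffee capsule, dark blue, same size, beside it.
- lemon: A lemon, 83x58x58 mm, a bystander beyond the caddy's way.
- garlic: A garlic bulb, 48x50x51 mm, a bystander.
- glass: A drinking glass, 80 mm wide, 91 mm high, a bystander.

How it is judged:
On the way, in this order (a step that is already met when the one before it is completed fails the run):
1. the caddy is rolled until all four castors trail within 0.3 rad of straight (value of joint castor_fl between -0.3 and 0.3 rad and value of joint castor_fr between -0.3 and 0.3 rad and value of joint castor_rl between -0.3 and 0.3 rad and value of joint castor_rr between -0.3 and 0.3 rad), for 0.2 s.
2. in the bay, squarely, the caddy presses the buffer against its stop with more than 9 N (y of nose in the frame of bay between -0.012 and 0.012 m and angle between the x axis of caddy and the x axis of bay, either way round below 0.1 rad and x of nose in the frame of pad between -0.006 and 0.006 m and contact force between caddy and bay above 9 N), for 0.2 s.
At the end, for the whole second after the job is handed in: The caddy stands at rest with all wheels on the worktop, its nose within 6 mm of the buffer pad (which has been pressed to its stop), within 12 mm of the bay's centre line and 0.10 rad of its direction, all castors within 0.3 rad of straight, cup and capsules upright on its deck (all of step 1 and y of nose in the frame of bay between -0.012 and 0.012 m and angle between the x axis of caddy and the x axis of bay, either way round below 0.1 rad and x of nose in the frame of pad between -0.006 and 0.006 m and linear speed of caddy below 0.01 m/s and angle between caddy's own z axis and vertical below 0.04 rad and height (world z) of caddy below 0.004 m and angle between each of cup, pod_a, pod_b's own z axis and vertical below 0.15 rad and z of cup in the frame of caddy between 0.026 and 0.04 m and z of pod_a in the frame of caddy between 0.026 and 0.04 m and z of pod_b in the frame of caddy between 0.026 and 0.04 m); the robot touches nothing.
It fails at once if the buffer or block is loaded beyond 25 N (contact force between caddy and bay above 25 N).
It fails at once if the caddy is lifted more than 10 mm or tipped more than 0.12 rad (height (world z) of caddy above 0.01 m or angle between caddy's own z axis and vertical above 0.12 rad).
It fails at once if cup or a capsule tips over (angle between any of cup, pod_a, pod_b's own z axis and vertical above 0.5 rad).
It fails at once if lemon, garlic or glass is moved more than 20 mm (distance of any of lemon, garlic, glass from where it was at the start of the episode above 0.02 m).
It also fails if it takes over 64 s, if anything falls off the work surface, if the arm or the gripper's body presses on something with over 40 N, if the wrist force passes 120 N, or if a joint passes its speed limit or range.

ROBOT

A 6-joint arm with a two-finger parallel gripper is mounted at the origin on a cart in front of the work surface, level with it; the furniture and walls round the work are solid. World frame = base frame: x ahead of the robot, y to its left, z up, the work surface at z = 0. Lengths are in m, angles in rad, forces in N, time in s.
With the tool pointing down it reaches from about 0.4 to 0.925 m from the base axis. Payload 12.5 kg.
Tool frame: the origin (TCP) lies midway between the tips of the shut fingers; the grasp point (between the pads) lies 19 mm behind it; z points along the fingers, y is the line along which they close (so a half turn about z gives the same grasp; the last joint's range is limited). The gripper opens to 95 mm and grips with 3 to 60 N. Pads are 20 mm wide; open, the fingers measure 119 mm over their backs; the gripper's body (75 mm by 180 mm) begins 59 mm behind the grasp point.
Start: joints at [-1.378, 0.491, 1.559, -0, 1.092, -0.106], TCP at [0.184, -0.597, 0.215] pointing down, gripper open.
Joint ranges: [-3.1, 3.1], [-0.84, 2.19], [0.05, 2.79], [-1.13, 4.28], [0.06, 2.93], [-2.69, 2.69]. Speed limits (rad/s): [2.22, 2.22, 2.79, 3.14, 3.14, 3.14].

INTERFACE

Orientations are given as a 3x3 rotation matrix whose columns are the frame's x, y, z axes.
In Python, from workcell import status, cams, r gives the robot as it stands.
- The arm moves only by the tool send_rows, never from a script. Its argument "steps" is a list of rows, each an object of numbers: "tx", "ty", "tz": the shift along the world's x, y, z in mm; "wx", "wy", "wz": the turn, a rotation vector about the world's x, y, z in rad. In form: [{"tx": .., "ty": .., "tz": .., "wx": .., "wy": .., "wz": ..}, ...]. A call has 1 to 12 rows; each row shifts and turns the commanded pose from where the row before left it; what a row does not reach is not made up. A row lasts 1/12 s, in which the tool goes at most 41.7 mm and 7.16 degrees, less where a joint would pass 70% of its speed; a pose out of reach is approached as far as the arm can. A call with a gripper value outside its range is refused whole. "grip" is the closure in counts, from 0 (fully open) to 255 (shut), set as the call begins (left out, the last holds). The fingers move at their own pace and stop on an object; "squeeze" is the grip in N (left out, the last holds). Time passes only in rows, so rows that do not move let the fingers close. It gives the time, the measured TCP pose, the force and the opening at its end, in the units of the state.
- status.sense(): the state, without advancing time (a new reading comes with each control period).
- cams.get_image(name): name is "side" or "top"; returns a dict with "image" (384x512x3 uint8, red, green, blue), "range_z" (384x512 float32, m along the optical axis (not along the pixel's ray), 0 where there is no reading), "intrinsics" (3x3 intrinsics, pixels), "eye" and "rotation" of the camera in the world. Camera axes: x right, y down, z forward; pixel columns grow to the right and rows downward; lengths in m; the calibration is good to about 2 mm. A picture is of the moment at which its call begins.
- r.job_done(): hands the job in, once; it reports no verdict.
The state is a dict: "t": time; "qpos": joint angles; "dq": joint speeds; "joint_torque": joint torques, N m; "position": TCP position; "tcp_rot": TCP orientation; "ft_force": force on the tool from outside, world axes, zero at the start; "moment": the same for the moment, N m; "grip_width": finger opening in m.
Only numpy, scipy, OpenCV 4.12 (cv2) and the standard library are available. Lean on these libraries where they do the work, as an engineer would, in place of code of your own. Each camera call takes 0.05 s, during which the arm holds its last target. There are 200 camera calls.

## Working session

There is one attempt and no reset: what is moved stays moved. The work goes in short steps, Python scripts to look and compute and a tool call to move; the robot and the scene stay as the last step left them, time stands still between calls to the robot, and variables do not carry over. Pictures are saved under pics/ and viewed, on a budget of 10 in all, crops included, one or two more only if the job needs it, and the job is handed in when it is done.

Besides the shell and the picture viewer there is one more tool, called after ">>>" in YAML: its name, and indented under it one key for each argument. send_rows: Moves the arm, as the interface text tells. Its arguments: {"type":"object","properties":{"steps":{"type":"array"},"grip":{"type":"number"},"squeeze":{"type":"number"}},"required":["steps"]}

```bash
mkdir -p pics
cat > h.py <<'E'
import numpy as np, cv2
from workcell import status, cams, r
def snap(n,f=None):
    d=cams.get_image(n)
    if f: cv2.imwrite('pics/'+f,d['image'][:,:,::-1])
    np.savez('last_%s.npz'%n,**{k:np.array(v) for k,v in d.items()})
    return d
def cloud(d):
    K=d['intrinsics'];z=d['range_z'];v,u=np.mgrid[:z.shape[0],:z.shape[1]]
    p=np.stack([(u-K[0,2])/K[0,0]*z,(v-K[1,2])/K[1,1]*z,z],-1)
    w=p@np.array(d['rotation']).T+np.array(d['eye']);w[z<=0]=np.nan
    return w
E
python3 - <<'E'
from h import *
a=snap('top');b=snap('side')
cv2.imwrite('pics/a.png',cv2.resize(a['image'][:,:,::-1],(800,600)))
cv2.imwrite('pics/b.png',cv2.resize(b['image'][:,:,::-1],(800,600)))
for d in(a,b):print(d['eye'],d['rotation'],d['intrinsics'])
s=status.sense();print(s)
E
```

```text
[ 0.49114467 -0.07488331  1.34347527] [[-0.01413294 -0.99858459  0.05127458]
 [-0.99981813  0.0147699   0.01206484]
 [-0.01280509 -0.05109474 -0.99861171]] [[468.29207129   0.         257.68283234]
 [  0.         468.29207129 187.76362931]
 [  0.           0.           1.        ]]
[ 0.55121948 -0.8245067   0.77329172] [[ 9.99685182e-01 -1.57917828e-02  1.94975825e-02]
 [-2.50711461e-02 -6.59268766e-01  7.51489276e-01]
 [ 9.86791731e-04 -7.51741521e-01 -6.59457134e-01]] [[359.83093893   0.         253.00626078]
 [  0.         359.83093893 190.77823735]
 [  0.           0.           1.        ]]
{'t': 0.1, 'qpos': array([-1.37761195e+00,  4.91484596e-01,  1.55934600e+00, -9.53078803e-06,
        1.09170267e+00, -1.05567630e-01]), 'dq': array([ 0.00086151, -0.00081466, -0.00219269, -0.00074394,  0.00171336,
       -0.00011865]), 'joint_torque': array([ 3.28300506e-03, -6.13623548e+01, -2.58605719e+01,  6.93896413e-02,
        4.69917257e-02, -4.21077232e-05]), 'position': array([ 0.18395605, -0.59711106,  0.21414395]), 'tcp_rot': array([[ 9.55703266e-01,  2.94331841e-01, -1.88884303e-04],
       [ 2.94331887e-01, -9.55702826e-01,  9.21493334e-04],
       [ 9.07075673e-05, -9.36268862e-04, -9.99999558e-01]]), 'ft_force': array([ 0.26575071, -1.31551747, -0.36177242]), 'moment': array([ 0.03380096, -0.03913776, -0.00161057]), 'grip_width': 0.09524343878706804}
```

View pics/a.png

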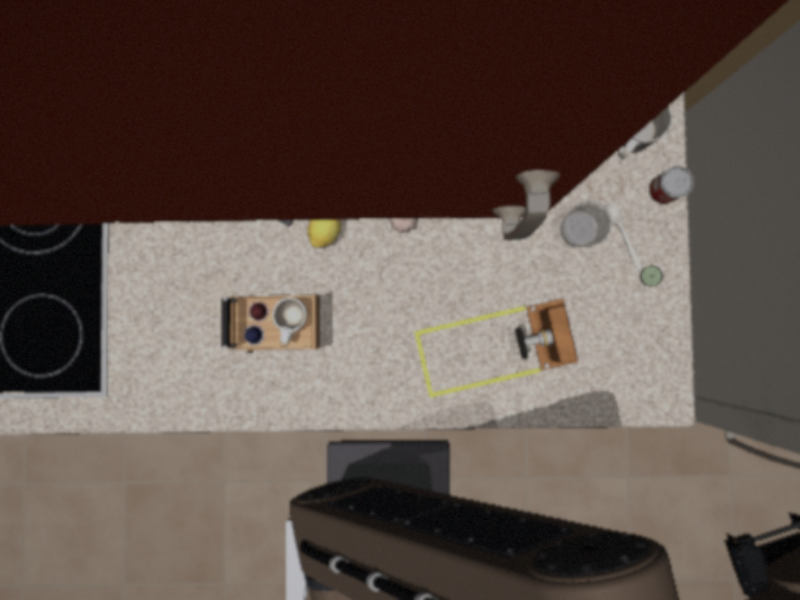

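View pics/b.png

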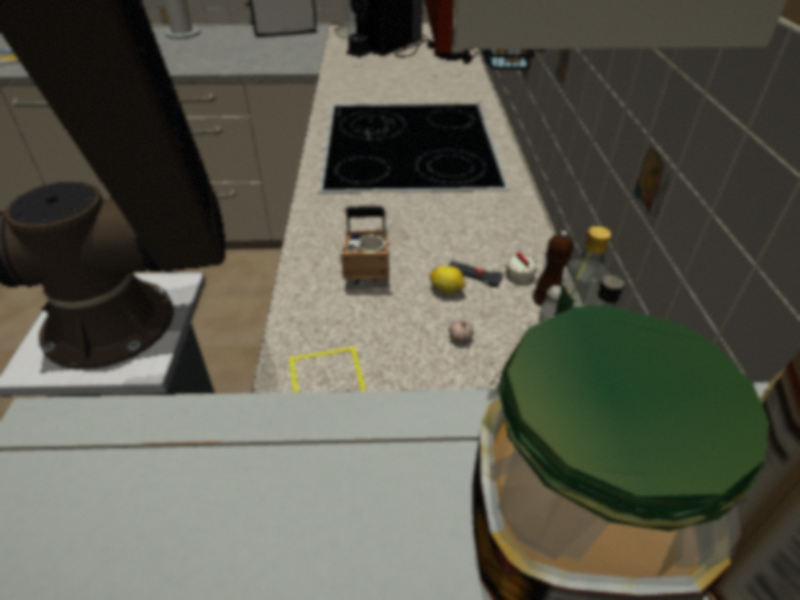

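The top view shows the caddy at about (272,323) of 800x600 with its handle on the left, pointing right (-y). The bay is at about (480,350), block at (555,333), turned about 10°. The lemon is at (323,230), garlic (402,225), glass (583,227), and a dark overhead cabinet covers the upper part. Next I measure from depth.

Run:
```python
from h import *
d=np.load('last_top.npz');w=cloud(d);im=d['image']
def P(u,v): return np.round(w[int(v*.64),int(u*.64)],3)
print('cab',P(300,100),P(300,210),'table',P(370,330))
hsv=cv2.cvtColor(im,cv2.COLOR_RGB2HSV)
def reg(n,m,box):
    v,u=np.nonzero(m);k=(u>box[0]*.64)&(u<box[1]*.64)&(v>box[2]*.64)&(v<box[3]*.64)
    u,v=u[k],v[k];p=w[v,u];p=p[~np.isnan(p[:,0])]
    print(n,len(p),p.mean(0).round(4),'min',p.min(0).round(3),'max',p.max(0).round(3));return p
def fit(p):
    c=p[:,:2].mean(0);l,V=np.linalg.eigh(np.cov((p[:,:2]-c).T));a=V[:,1];return c.round(4),a.round(4),np.degrees(np.arctan2(a[1],a[0])).round(2)
Z=w[:,:,2]
h=reg('handle',(Z>.09)&(Z<.125),(210,245,280,365));print(fit(h))
f=reg('front',(Z>.08)&(Z<.11),(305,340,280,365));print(fit(f))
k=reg('deck',(Z>.026)&(Z<.04),(225,320,280,365));print(cv2.minAreaRect(k[:,:2].astype(np.float32)))
b=reg('block',(Z>.088)&(Z<.112),(535,590,290,380));print(cv2.minAreaRect(b[:,:2].astype(np.float32)))
p=reg('pad',(Z>.06)&(Z<.105),(505,535,310,370));print(fit(p))
Y=(hsv[:,:,0]>22)&(hsv[:,:,0]<34)&(hsv[:,:,1]>110)&(Z<.01)
y=reg('tape',Y,(405,560,290,410));print(cv2.minAreaRect(y[:,:2].astype(np.float32)))
# fit tape lines
v,u=np.nonzero(Y);
for nm,a,bx in(('far',0,(440,520,300,335)),('near',0,(445,530,365,400)),('end',1,(405,440,340,385))):
    q=reg(nm,Y,bx); print(fit(q))
reg('pod r',(Z>.055)&(Z<.07),(245,270,298,325));reg('pod b',(Z>.055)&(Z<.07),(242,266,322,345))
reg('cup',(Z>.075)&(Z<.1),(273,308,295,335))
for n,bx in(('lemon',(300,350,222,255)),('garlic',(385,420,222,235)),('glass',(560,605,200,250))):reg(n,(Z>.02)&(Z<.12),bx)
for n,bx,lab in(('ca.png',(210,350,275,375),'top'),('cb.png',(400,600,290,410),'top')):
    x0,x1,y0,y1=[int(t*.64) for t in bx];c=im[y0:y1,x0:x1,::-1];s=800//c.shape[1]
    s=min(s,600//c.shape[0]);
    globals()[n[:2]]=cv2.resize(c,(400,300),interpolation=cv2.INTER_CUBIC)
s=np.load('last_side.npz')['image'];c=s[120:190,210:260,::-1]
cv2.imwrite('pics/c.png',np.vstack([np.hstack([ca,cb]),np.hstack([cv2.resize(c,(215,300),interpolation=cv2.INTER_CUBIC),np.zeros((300,585,3),np.uint8)])]))
```

```text
cab [ 0.609 -0.02   0.977] [0.61  0.032 0.642] table [ 0.494  0.005 -0.001]
handle 203 [0.5108 0.2429 0.1058] min [0.468 0.237 0.09 ] max [0.554 0.251 0.115]
(array([0.5108, 0.2429]), array([-1.    , -0.0016]), np.float64(-179.91))
front 85 [0.5113 0.0933 0.0931] min [0.464 0.09  0.08 ] max [0.557 0.097 0.101]
(array([0.5113, 0.0933]), array([-1.e+00,  2.e-04]), np.float64(179.99))
deck 1059 [0.5081 0.1784 0.0334] min [0.464 0.091 0.026] max [0.558 0.248 0.04 ]
((0.5112506151199341, 0.16946949064731598), (0.09344114363193512, 0.1566983014345169), 0.21880146861076355)
block 424 [ 0.4829 -0.3274  0.0993] min [ 0.437 -0.351  0.088] max [ 0.532 -0.304  0.109]
((0.48298054933547974, -0.32841113209724426), (0.0953930914402008, 0.031237183138728142), 12.559123992919922)
pad 140 [ 0.4703 -0.2654  0.0811] min [ 0.442 -0.286  0.06 ] max [ 0.496 -0.252  0.093]
(array([ 0.4703, -0.2654]), array([-0.9753, -0.2208]), np.float64(-167.24))
tape 195 [ 0.4496 -0.1753  0.0009] min [ 0.376 -0.303 -0.008] max [ 0.53  -0.081  0.008]
((0.45290955901145935, -0.19246695935726166), (0.11967433243989944, 0.203
[... 322 characters left out ...]
0.2138,  0.9769]), np.float64(102.34))
end 30 [ 0.4323 -0.0943  0.0011] min [ 0.393 -0.103 -0.005] max [ 0.473 -0.084  0.006]
(array([ 0.4323, -0.0943]), array([-0.9781, -0.2079]), np.float64(-168.0))
pod r 36 [0.5318 0.2009 0.0589] min [0.522 0.191 0.055] max [0.541 0.21  0.064]
pod b 36 [0.49   0.2097 0.0589] min [0.481 0.199 0.055] max [0.5   0.219 0.064]
cup 143 [0.5184 0.1402 0.085 ] min [0.488 0.109 0.076] max [0.553 0.164 0.093]
lemon 264 [0.6677 0.083  0.0477] min [0.645 0.053 0.024] max [0.687 0.113 0.062]
garlic 58 [ 0.6801 -0.0591  0.0307] min [ 0.672 -0.079  0.02 ] max [ 0.686 -0.042  0.039]
glass 394 [ 0.6789 -0.3852  0.0566] min [ 0.636 -0.418  0.02 ] max [ 0.711 -0.341  0.094]
```

View pics/c.png

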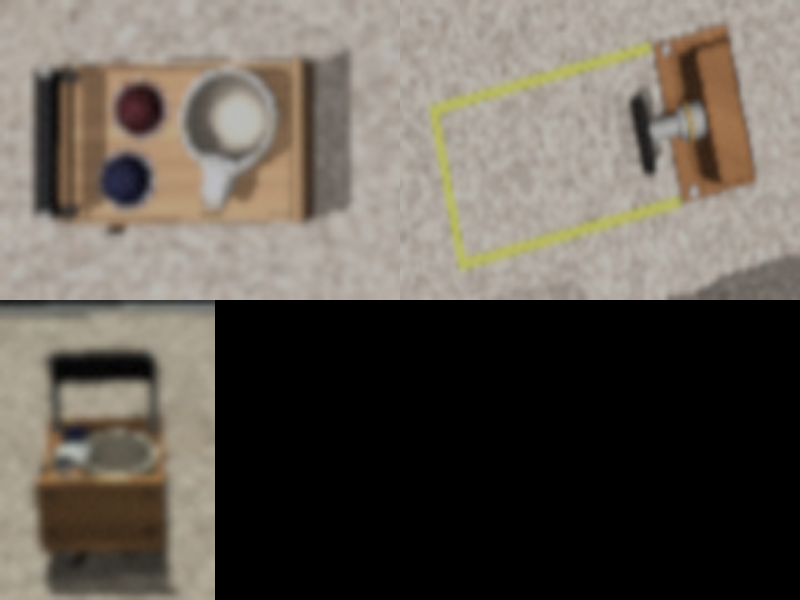

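The caddy heads exactly along -y (handle at 0.511, 0.243; nose y ≈ 0.09). The bay heads (0.213, -0.977), yaw -77.7°, with its centre line at n·p ≈ 0.402; tapes, block and pad agree. The sizes check out too: 0.157 x 0.093 m deck, 0.095 m block. I now go above the handle.

>>> send_rows:
  steps:
    - {"tx":25,"ty":25,"wz":-0.025}
    - {"tx":25,"ty":25,"wz":-0.025}
    - {"tx":25,"ty":25,"wz":-0.025}
    - {"tx":25,"ty":25,"wz":-0.025}
    - {"tx":25,"ty":25,"wz":-0.025}
    - {"tx":25,"ty":25,"wz":-0.025}
    - {"tx":25,"ty":25,"wz":-0.025}
    - {"tx":25,"ty":25,"wz":-0.025}
    - {"tx":25,"ty":25,"wz":-0.025}
    - {"tx":25,"ty":25,"wz":-0.025}
    - {"tx":25,"ty":25,"wz":-0.025}
    - {"tx":25,"ty":25,"wz":-0.025}
  grip: 0

```text
$.steps[0]: bad value
```

>>> send_rows:
  steps:
    - {"tx":2,"ty":36}
    - {"tx":2,"ty":36}
    - {"tx":2,"ty":36}
    - {"tx":2,"ty":36}
    - {"tx":2,"ty":36}
    - {"tx":2,"ty":36}
    - {"tx":2,"ty":36}
    - {"tx":2,"ty":36}
    - {"tx":2,"ty":36}
    - {"tx":2,"ty":36}
    - {"tx":2,"ty":36}
    - {"tx":2,"ty":36}

```text
$.steps[0]: bad value
```

>>> send_rows:
  steps:
    - {"tx":25,"ty":25,"tz":0,"wx":0,"wy":0,"wz":-0.025}
    - {"tx":25,"ty":25,"tz":0,"wx":0,"wy":0,"wz":-0.025}
    - {"tx":25,"ty":25,"tz":0,"wx":0,"wy":0,"wz":-0.025}
    - {"tx":25,"ty":25,"tz":0,"wx":0,"wy":0,"wz":-0.025}
    - {"tx":25,"ty":25,"tz":0,"wx":0,"wy":0,"wz":-0.025}
    - {"tx":25,"ty":25,"tz":0,"wx":0,"wy":0,"wz":-0.025}
    - {"tx":25,"ty":25,"tz":0,"wx":0,"wy":0,"wz":-0.025}
    - {"tx":25,"ty":25,"tz":0,"wx":0,"wy":0,"wz":-0.025}
    - {"tx":25,"ty":25,"tz":0,"wx":0,"wy":0,"wz":-0.025}
    - {"tx":25,"ty":25,"tz":0,"wx":0,"wy":0,"wz":-0.025}
    - {"tx":25,"ty":25,"tz":0,"wx":0,"wy":0,"wz":-0.025}
    - {"tx":25,"ty":25,"tz":0,"wx":0,"wy":0,"wz":-0.025}
  grip: 0

```text
t: 1.1
position: [0.4849, -0.2958, 0.2145]
tcp_rot: [[1.0, -0.002, -0.0], [-0.002, -1.0, 0.0], [-0.0, -0.0, -1.0]]
ft_force: [1.1, -0.3, -0.1]
grip_width: 0.0949
```

>>> send_rows:
  steps:
    - {"tx":2,"ty":36,"tz":0,"wx":0,"wy":0,"wz":0}
    - {"tx":2,"ty":36,"tz":0,"wx":0,"wy":0,"wz":0}
    - {"tx":2,"ty":36,"tz":0,"wx":0,"wy":0,"wz":0}
    - {"tx":2,"ty":36,"tz":0,"wx":0,"wy":0,"wz":0}
    - {"tx":2,"ty":36,"tz":0,"wx":0,"wy":0,"wz":0}
    - {"tx":2,"ty":36,"tz":0,"wx":0,"wy":0,"wz":0}
    - {"tx":2,"ty":36,"tz":0,"wx":0,"wy":0,"wz":0}
    - {"tx":2,"ty":36,"tz":0,"wx":0,"wy":0,"wz":0}
    - {"tx":2,"ty":36,"tz":0,"wx":0,"wy":0,"wz":0}
    - {"tx":2,"ty":36,"tz":0,"wx":0,"wy":0,"wz":0}
    - {"tx":2,"ty":36,"tz":0,"wx":0,"wy":0,"wz":0}
    - {"tx":2,"ty":36,"tz":0,"wx":0,"wy":0,"wz":0}

```text
t: 2.1
position: [0.5076, 0.1365, 0.2145]
tcp_rot: [[1.0, -0.001, -0.0], [-0.001, -1.0, -0.0], [-0.0, 0.0, -1.0]]
ft_force: [0.3, -1.2, 0.9]
grip_width: 0.0951
```

>>> send_rows:
  steps:
    - {"tx":1,"ty":35,"tz":0,"wx":0,"wy":0,"wz":0}
    - {"tx":1,"ty":35,"tz":0,"wx":0,"wy":0,"wz":0}
    - {"tx":0,"ty":36,"tz":-20,"wx":0,"wy":0,"wz":0}
    - {"tx":0,"ty":0,"tz":-20,"wx":0,"wy":0,"wz":0}
    - {"tx":0,"ty":0,"tz":-20,"wx":0,"wy":0,"wz":0}
    - {"tx":0,"ty":0,"tz":0,"wx":0,"wy":0,"wz":0}

```text
t: 2.6
position: [0.5081, 0.2408, 0.1512]
tcp_rot: [[1.0, 0.0, -0.006], [0.0, -1.0, -0.002], [-0.006, 0.002, -1.0]]
ft_force: [-0.6, 0.3, -0.6]
grip_width: 0.0952
```

Run:
```python
from h import *
s=status.sense();print(s['position'],s['qpos'],s['ft_force'])
b=snap('side');w=cloud(b);im=b['image']
c=im[100:200,190:290,::-1];cv2.imwrite('pics/d.png',cv2.resize(c,(600,600),interpolation=cv2.INTER_CUBIC))
```

```text
[0.50814227 0.24081522 0.15115654] [ 3.25171053e-01  4.78593339e-01  1.78114764e+00 -1.94866997e-04
  8.87924161e-01  1.89588417e+00] [-0.60986647  0.33642789 -0.59734168]
```

View pics/d.png

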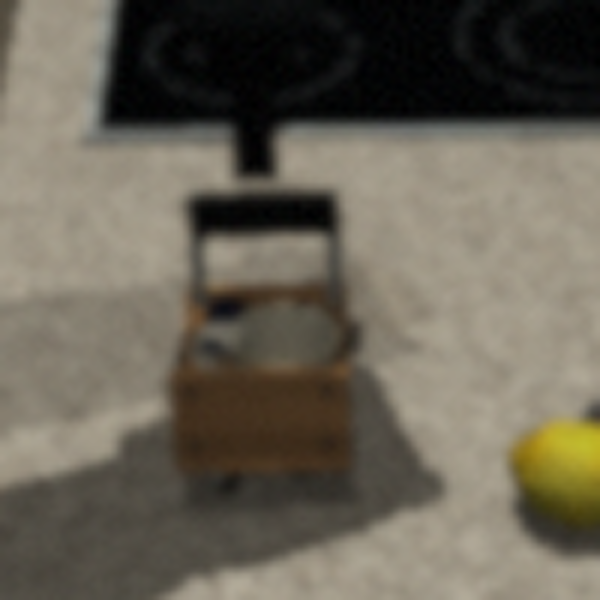

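The finger (255,150) sits centred over the bar (265,210), with the caddy standing clear of everything. Descend and grip.

>>> send_rows:
  steps:
    - {"tx":3,"ty":2,"tz":-14,"wx":0,"wy":0,"wz":0}
    - {"tx":0,"ty":0,"tz":-15,"wx":0,"wy":0,"wz":0}
    - {"tx":0,"ty":0,"tz":-15,"wx":0,"wy":0,"wz":0}
    - {"tx":0,"ty":0,"tz":-15,"wx":0,"wy":0,"wz":0}
    - {"tx":0,"ty":0,"tz":-15,"wx":0,"wy":0,"wz":0}
    - {"tx":0,"ty":0,"tz":0,"wx":0,"wy":0,"wz":0}
    - {"tx":0,"ty":0,"tz":0,"wx":0,"wy":0,"wz":0}

```text
t: 3.23
position: [0.5135, 0.2424, 0.0815]
tcp_rot: [[1.0, -0.002, 0.0], [-0.002, -1.0, -0.0], [0.0, 0.0, -1.0]]
ft_force: [-0.3, 0.3, 0.4]
grip_width: 0.0949
```

>>> send_rows:
  steps:
    - {"tx":0,"ty":0,"tz":0,"wx":0,"wy":0,"wz":0}
    - {"tx":0,"ty":0,"tz":0,"wx":0,"wy":0,"wz":0}
    - {"tx":0,"ty":0,"tz":0,"wx":0,"wy":0,"wz":0}
    - {"tx":0,"ty":0,"tz":0,"wx":0,"wy":0,"wz":0}
    - {"tx":0,"ty":0,"tz":0,"wx":0,"wy":0,"wz":0}
    - {"tx":0,"ty":0,"tz":0,"wx":0,"wy":0,"wz":0}
    - {"tx":0,"ty":0,"tz":0,"wx":0,"wy":0,"wz":0}
    - {"tx":0,"ty":0,"tz":0,"wx":0,"wy":0,"wz":0}
  grip: 160
  squeeze: 20

```text
t: 3.9
position: [0.513, 0.2427, 0.0807]
tcp_rot: [[1.0, -0.001, -0.0], [-0.001, -1.0, -0.0], [-0.0, 0.0, -1.0]]
ft_force: [-0.0, -1.0, 1.0]
grip_width: 0.0471
```

>>> send_rows:
  steps:
    - {"tx":0,"ty":0,"tz":-3,"wx":0,"wy":0,"wz":0}
    - {"tx":0,"ty":0,"tz":0,"wx":0,"wy":0,"wz":0}
    - {"tx":0,"ty":0,"tz":0,"wx":0,"wy":0,"wz":0}
    - {"tx":0,"ty":0,"tz":0,"wx":0,"wy":0,"wz":0}
    - {"tx":0,"ty":0,"tz":0,"wx":0,"wy":0,"wz":0}
    - {"tx":0,"ty":0,"tz":0,"wx":0,"wy":0,"wz":0}
    - {"tx":0,"ty":0,"tz":0,"wx":0,"wy":0,"wz":0}
    - {"tx":0,"ty":0,"tz":0,"wx":0,"wy":0,"wz":0}
    - {"tx":0,"ty":0,"tz":0,"wx":0,"wy":0,"wz":0}
    - {"tx":0,"ty":0,"tz":0,"wx":0,"wy":0,"wz":0}
  grip: 255
  squeeze: 40

```text
t: 4.73
position: [0.513, 0.2427, 0.0777]
tcp_rot: [[1.0, -0.001, -0.0], [-0.001, -1.0, -0.0], [-0.0, 0.0, -1.0]]
ft_force: [-0.5, 0.4, 0.3]
grip_width: 0.0116
```

Gripped (11.6 mm against the bar's 12 mm). Roll forward 100 mm.

>>> send_rows:
  steps:
    - {"tx":0,"ty":-1,"tz":0,"wx":0,"wy":0,"wz":0}
    - {"tx":0,"ty":-3,"tz":0,"wx":0,"wy":0,"wz":0}
    - {"tx":0,"ty":-5,"tz":0,"wx":0,"wy":0,"wz":0}
    - {"tx":0,"ty":-6,"tz":0,"wx":0,"wy":0,"wz":0}
    - {"tx":0,"ty":-6,"tz":0,"wx":0,"wy":0,"wz":0}
    - {"tx":0,"ty":-6,"tz":0,"wx":0,"wy":0,"wz":0}
    - {"tx":0,"ty":-6,"tz":0,"wx":0,"wy":0,"wz":0}
    - {"tx":0,"ty":-6,"tz":0,"wx":0,"wy":0,"wz":0}
    - {"tx":0,"ty":-5,"tz":0,"wx":0,"wy":0,"wz":0}
    - {"tx":0,"ty":-3,"tz":0,"wx":0,"wy":0,"wz":0}
    - {"tx":0,"ty":-2,"tz":0,"wx":0,"wy":0,"wz":0}
    - {"tx":0,"ty":-1,"tz":0,"wx":0,"wy":0,"wz":0}

```text
t: 5.73
position: [0.513, 0.1924, 0.0777]
tcp_rot: [[1.0, -0.001, -0.0], [-0.001, -1.0, -0.0], [-0.0, 0.0, -1.0]]
ft_force: [0.6, 1.7, -0.1]
grip_width: 0.012
```

>>> send_rows:
  steps:
    - {"tx":0,"ty":-1,"tz":0,"wx":0,"wy":0,"wz":0}
    - {"tx":0,"ty":-3,"tz":0,"wx":0,"wy":0,"wz":0}
    - {"tx":0,"ty":-5,"tz":0,"wx":0,"wy":0,"wz":0}
    - {"tx":0,"ty":-6,"tz":0,"wx":0,"wy":0,"wz":0}
    - {"tx":0,"ty":-6,"tz":0,"wx":0,"wy":0,"wz":0}
    - {"tx":0,"ty":-6,"tz":0,"wx":0,"wy":0,"wz":0}
    - {"tx":0,"ty":-6,"tz":0,"wx":0,"wy":0,"wz":0}
    - {"tx":0,"ty":-6,"tz":0,"wx":0,"wy":0,"wz":0}
    - {"tx":0,"ty":-5,"tz":0,"wx":0,"wy":0,"wz":0}
    - {"tx":0,"ty":-3,"tz":0,"wx":0,"wy":0,"wz":0}
    - {"tx":0,"ty":-2,"tz":0,"wx":0,"wy":0,"wz":0}
    - {"tx":0,"ty":-1,"tz":0,"wx":0,"wy":0,"wz":0}

```text
t: 6.73
position: [0.513, 0.1424, 0.0777]
tcp_rot: [[1.0, -0.002, -0.0], [-0.002, -1.0, -0.0], [-0.0, 0.0, -1.0]]
ft_force: [0.2, 1.8, 0.4]
grip_width: 0.0117
```

>>> send_rows:
  steps:
    - {"tx":0,"ty":0,"tz":0,"wx":0,"wy":0,"wz":0}
    - {"tx":0,"ty":0,"tz":0,"wx":0,"wy":0,"wz":0}
    - {"tx":0,"ty":0,"tz":0,"wx":0,"wy":0,"wz":0}

```text
t: 6.98
position: [0.513, 0.1427, 0.0776]
tcp_rot: [[1.0, -0.001, -0.0], [-0.001, -1.0, -0.0], [-0.0, 0.0, -1.0]]
ft_force: [0.4, -0.1, 0.6]
grip_width: 0.0117
```

Run:
```python
from h import *
a=snap('top');b=snap('side')
c=b['image'][130:230,200:300,::-1];d=a['image'][170:245,160:260,::-1]
cv2.imwrite('pics/e.png',np.hstack([cv2.resize(c,(400,400),interpolation=cv2.INTER_CUBIC),cv2.resize(d,(400,400),interpolation=cv2.INTER_CUBIC)]))
```

```text
(no output)
```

View pics/e.png

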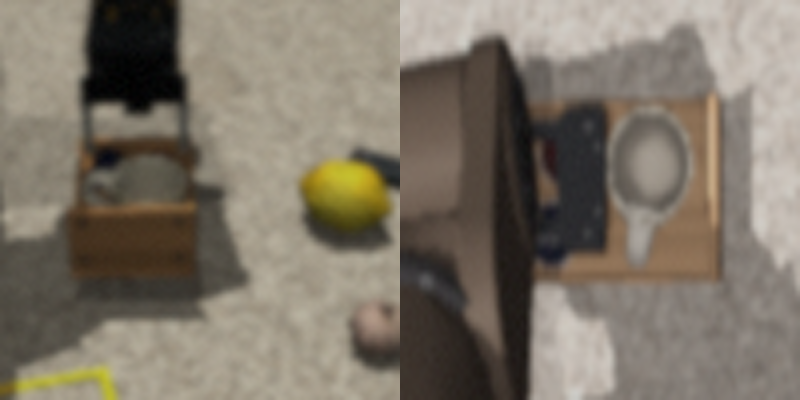

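Cup and capsules stand; the caddy is square in the grip. Now the diagonal to the bay's centre line, turning by +0.216 rad.

>>> send_rows:
  steps:
    - {"tx":-1,"ty":-2,"tz":0,"wx":0,"wy":0,"wz":0.009}
    - {"tx":-2,"ty":-4,"tz":0,"wx":0,"wy":0,"wz":0.009}
    - {"tx":-3,"ty":-6,"tz":0,"wx":0,"wy":0,"wz":0.009}
    - {"tx":-4,"ty":-8,"tz":0,"wx":0,"wy":0,"wz":0.009}
    - {"tx":-4,"ty":-8,"tz":0,"wx":0,"wy":0,"wz":0.009}
    - {"tx":-4,"ty":-8,"tz":0,"wx":0,"wy":0,"wz":0.009}
    - {"tx":-4,"ty":-8,"tz":0,"wx":0,"wy":0,"wz":0.009}
    - {"tx":-4,"ty":-8,"tz":0,"wx":0,"wy":0,"wz":0.009}
    - {"tx":-4,"ty":-8,"tz":0,"wx":0,"wy":0,"wz":0.009}
    - {"tx":-4,"ty":-8,"tz":0,"wx":0,"wy":0,"wz":0.009}
    - {"tx":-4,"ty":-8,"tz":0,"wx":0,"wy":0,"wz":0.009}
    - {"tx":-4,"ty":-8,"tz":0,"wx":0,"wy":0,"wz":0.009}

```text
t: 8.08
position: [0.4705, 0.0578, 0.0777]
tcp_rot: [[0.994, 0.107, -0.0], [0.107, -0.994, -0.0], [-0.0, 0.0, -1.0]]
ft_force: [1.3, 0.7, -1.0]
grip_width: 0.0118
```

>>> send_rows:
  steps:
    - {"tx":-4.5,"ty":-8,"tz":0,"wx":0,"wy":0,"wz":0.009}
    - {"tx":-4.5,"ty":-8,"tz":0,"wx":0,"wy":0,"wz":0.009}
    - {"tx":-4.5,"ty":-8,"tz":0,"wx":0,"wy":0,"wz":0.009}
    - {"tx":-4.5,"ty":-8,"tz":0,"wx":0,"wy":0,"wz":0.009}
    - {"tx":-4.5,"ty":-8,"tz":0,"wx":0,"wy":0,"wz":0.009}
    - {"tx":-4.5,"ty":-8,"tz":0,"wx":0,"wy":0,"wz":0.009}
    - {"tx":-4.5,"ty":-8,"tz":0,"wx":0,"wy":0,"wz":0.009}
    - {"tx":-4.5,"ty":-8,"tz":0,"wx":0,"wy":0,"wz":0.009}
    - {"tx":-5,"ty":-9,"tz":0,"wx":0,"wy":0,"wz":0.009}
    - {"tx":-5,"ty":-8,"tz":0,"wx":0,"wy":0,"wz":0.009}
    - {"tx":-3.5,"ty":-6,"tz":0,"wx":0,"wy":0,"wz":0.009}
    - {"tx":-1.5,"ty":-3,"tz":0,"wx":0,"wy":0,"wz":0.009}

```text
t: 9.08
position: [0.4191, -0.0321, 0.0777]
tcp_rot: [[0.977, 0.213, -0.001], [0.213, -0.977, 0.0], [-0.001, -0.0, -1.0]]
ft_force: [0.7, 1.4, -0.9]
grip_width: 0.0118
```

>>> send_rows:
  steps:
    - {"tx":0,"ty":0,"tz":0,"wx":0,"wy":0,"wz":0}
    - {"tx":0,"ty":0,"tz":0,"wx":0,"wy":0,"wz":0}

```text
t: 9.25
position: [0.4197, -0.0314, 0.0776]
tcp_rot: [[0.977, 0.212, -0.001], [0.212, -0.977, 0.0], [-0.001, -0.0, -1.0]]
ft_force: [-1.3, -0.5, -0.1]
grip_width: 0.0121
```

Run:
```python
from h import *
a=snap('top');w=cloud(a);Z=w[:,:,2]
s=status.sense();p=s['position'];ty=s['tcp_rot'][:2,1];u=ty/np.linalg.norm(ty);n=np.array([-u[1],u[0]])
print(p,np.degrees(np.arctan2(u[1],u[0])))
U=np.array([.2129,-.9771]);N=np.array([.9771,.2129]);print('tcp in bay dir',p[:2]@U,p[:2]@N)
q=w.reshape(-1,3);q=q[~np.isnan(q[:,0])]
rel=(q[:,:2]-p[:2]);l=rel@u;m=rel@n
k=(l>.14)&(l<.17)&(abs(m)<.07)&(q[:,2]>.06)&(q[:,2]<.11);print('front panel',k.sum(),l[k].min(),l[k].max(),m[k].min(),m[k].max(),(q[k][:,:2]@N).min(),(q[k][:,:2]@N).max(),np.percentile(q[k][:,:2]@U,[1,50,99]))
B=q[:,:2]@U;M=q[:,:2]@N
k=(B>.32)&(B<.378)&(abs(M-.4)<.04)&(q[:,2]>.05)&(q[:,2]<.1);print('pad u',np.percentile(B[k],[1,5,50,95]),'n',np.percentile(M[k],[2,50,98]))
d=a['image'][150:270,230:400,::-1];cv2.imwrite('pics/f.png',cv2.resize(d,(800,565),interpolation=cv2.INTER_CUBIC))
```

```text
[ 0.41982138 -0.03124645  0.07763389] -77.71608026952356
tcp in bay dir 0.11991087899128416 0.40355510465472216
front panel 111 0.1455981975506228 0.1520913666359068 -0.049029301888970575 0.04459017163411142 0.3545032495128915 0.44812568296986893 [0.26554278 0.26764768 0.27175128]
pad u [0.35093206 0.3513053  0.35613111 0.37481154] n [0.3756318  0.40288724 0.42916943]
```

View pics/f.png

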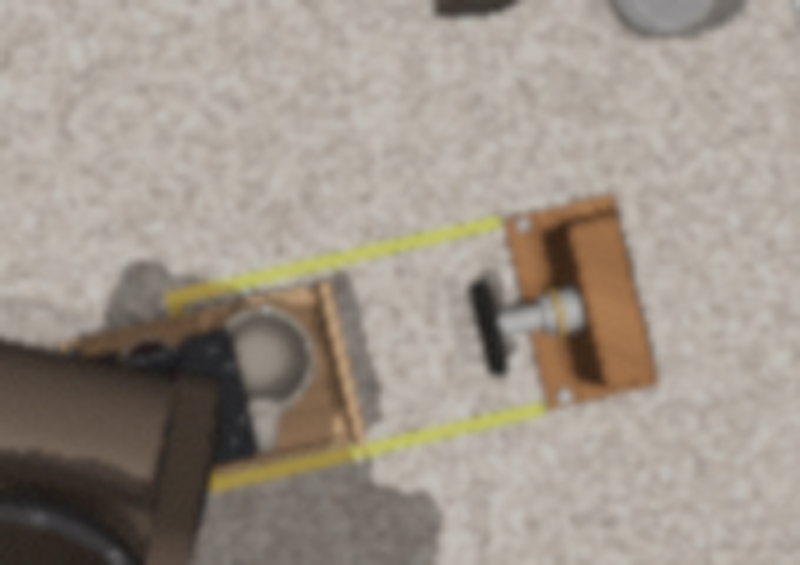

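In the crop, the front panel (345,370) points squarely at the pad (488,325), between the tapes. Panel centre n=0.401, pad 0.402, about 79 mm to go. I roll 65 mm straight, then creep.

>>> send_rows:
  steps:
    - {"tx":0.4,"ty":-2,"tz":0,"wx":0,"wy":0,"wz":0}
    - {"tx":0.9,"ty":-4,"tz":0,"wx":0,"wy":0,"wz":0}
    - {"tx":1.3,"ty":-6,"tz":0,"wx":0,"wy":0,"wz":0}
    - {"tx":1.3,"ty":-6,"tz":0,"wx":0,"wy":0,"wz":0}
    - {"tx":1.3,"ty":-6,"tz":0,"wx":0,"wy":0,"wz":0}
    - {"tx":1.3,"ty":-6,"tz":0,"wx":0,"wy":0,"wz":0}
    - {"tx":1.3,"ty":-6,"tz":0,"wx":0,"wy":0,"wz":0}
    - {"tx":1.3,"ty":-6,"tz":0,"wx":0,"wy":0,"wz":0}
    - {"tx":1.3,"ty":-6,"tz":0,"wx":0,"wy":0,"wz":0}
    - {"tx":1.3,"ty":-6,"tz":0,"wx":0,"wy":0,"wz":0}
    - {"tx":1.3,"ty":-6,"tz":0,"wx":0,"wy":0,"wz":0}
    - {"tx":0.7,"ty":-3,"tz":0,"wx":0,"wy":0,"wz":0}

```text
t: 10.3
position: [0.434, -0.0952, 0.0776]
tcp_rot: [[0.977, 0.213, 0.0], [0.213, -0.977, -0.0], [0.0, 0.0, -1.0]]
ft_force: [-0.6, 0.9, -0.3]
grip_width: 0.012
```

>>> send_rows:
  steps:
    - {"tx":0.2,"ty":-1,"tz":0,"wx":0,"wy":0,"wz":0}
    - {"tx":0.2,"ty":-1,"tz":0,"wx":0,"wy":0,"wz":0}
    - {"tx":0.2,"ty":-1,"tz":0,"wx":0,"wy":0,"wz":0}
    - {"tx":0.2,"ty":-1,"tz":0,"wx":0,"wy":0,"wz":0}
    - {"tx":0.2,"ty":-1,"tz":0,"wx":0,"wy":0,"wz":0}
    - {"tx":0.2,"ty":-1,"tz":0,"wx":0,"wy":0,"wz":0}
    - {"tx":0.2,"ty":-1,"tz":0,"wx":0,"wy":0,"wz":0}
    - {"tx":0.2,"ty":-1,"tz":0,"wx":0,"wy":0,"wz":0}

```text
t: 10.97
position: [0.4353, -0.1024, 0.0777]
tcp_rot: [[0.977, 0.213, 0.0], [0.213, -0.977, -0.0], [0.0, 0.0, -1.0]]
ft_force: [-0.3, 0.6, -1.0]
grip_width: 0.0118
```

>>> send_rows:
  steps:
    - {"tx":0.2,"ty":-1,"tz":0,"wx":0,"wy":0,"wz":0}
    - {"tx":0.2,"ty":-1,"tz":0,"wx":0,"wy":0,"wz":0}
    - {"tx":0.2,"ty":-1,"tz":0,"wx":0,"wy":0,"wz":0}
    - {"tx":0.2,"ty":-1,"tz":0,"wx":0,"wy":0,"wz":0}
    - {"tx":0.2,"ty":-1,"tz":0,"wx":0,"wy":0,"wz":0}

```text
t: 11.38
position: [0.4363, -0.1074, 0.0776]
tcp_rot: [[0.977, 0.213, 0.0], [0.213, -0.977, -0.0], [0.0, 0.0, -1.0]]
ft_force: [-1.2, 0.6, -1.3]
grip_width: 0.0117
```

>>> send_rows:
  steps:
    - {"tx":0.1,"ty":-0.5,"tz":0,"wx":0,"wy":0,"wz":0}
    - {"tx":0.1,"ty":-0.5,"tz":0,"wx":0,"wy":0,"wz":0}
    - {"tx":0.1,"ty":-0.5,"tz":0,"wx":0,"wy":0,"wz":0}
    - {"tx":0.1,"ty":-0.5,"tz":0,"wx":0,"wy":0,"wz":0}

```text
t: 11.72
position: [0.4367, -0.1093, 0.0777]
tcp_rot: [[0.977, 0.213, -0.0], [0.213, -0.977, -0.0], [-0.0, 0.0, -1.0]]
ft_force: [-0.3, 5.0, 0.2]
grip_width: 0.0118
```

Contact felt (5 N). Creep on, in small calls.

>>> send_rows:
  steps:
    - {"tx":0.1,"ty":-0.5,"tz":0,"wx":0,"wy":0,"wz":0}
    - {"tx":0.1,"ty":-0.5,"tz":0,"wx":0,"wy":0,"wz":0}
    - {"tx":0.1,"ty":-0.5,"tz":0,"wx":0,"wy":0,"wz":0}
    - {"tx":0.1,"ty":-0.5,"tz":0,"wx":0,"wy":0,"wz":0}

```text
t: 12.05
position: [0.4368, -0.1109, 0.0776]
tcp_rot: [[0.977, 0.213, -0.001], [0.213, -0.977, 0.001], [-0.0, -0.001, -1.0]]
ft_force: [-0.4, 6.7, 1.8]
grip_width: 0.0121
```

>>> send_rows:
  steps:
    - {"tx":0.1,"ty":-0.3,"tz":0,"wx":0,"wy":0,"wz":0}
    - {"tx":0.05,"ty":-0.3,"tz":0,"wx":0,"wy":0,"wz":0}
    - {"tx":0.05,"ty":-0.3,"tz":0,"wx":0,"wy":0,"wz":0}

```text
t: 12.3
position: [0.4371, -0.1118, 0.0777]
tcp_rot: [[0.977, 0.213, -0.001], [0.213, -0.977, 0.001], [-0.0, -0.001, -1.0]]
ft_force: [-0.4, 5.9, 1.7]
grip_width: 0.0115
```

>>> send_rows:
  steps:
    - {"tx":0.1,"ty":-0.3,"tz":0,"wx":0,"wy":0,"wz":0}
    - {"tx":0.05,"ty":-0.3,"tz":0,"wx":0,"wy":0,"wz":0}

```text
t: 12.47
position: [0.4372, -0.1123, 0.0776]
tcp_rot: [[0.977, 0.213, -0.001], [0.213, -0.977, 0.001], [-0.001, -0.001, -1.0]]
ft_force: [-0.6, 6.6, 1.7]
grip_width: 0.0117
```

>>> send_rows:
  steps:
    - {"tx":0.1,"ty":-0.3,"tz":0,"wx":0,"wy":0,"wz":0}
    - {"tx":0.05,"ty":-0.3,"tz":0,"wx":0,"wy":0,"wz":0}
    - {"tx":0.05,"ty":-0.3,"tz":0,"wx":0,"wy":0,"wz":0}

```text
t: 12.72
position: [0.4374, -0.1132, 0.0776]
tcp_rot: [[0.977, 0.213, -0.001], [0.213, -0.977, 0.001], [-0.001, -0.001, -1.0]]
ft_force: [-0.2, 6.1, 1.9]
grip_width: 0.0117
```

>>> send_rows:
  steps:
    - {"tx":0.1,"ty":-0.3,"tz":0,"wx":0,"wy":0,"wz":0}
    - {"tx":0.05,"ty":-0.3,"tz":0,"wx":0,"wy":0,"wz":0}
    - {"tx":0.05,"ty":-0.3,"tz":0,"wx":0,"wy":0,"wz":0}

```text
t: 12.97
position: [0.4376, -0.1141, 0.0776]
tcp_rot: [[0.977, 0.213, -0.001], [0.213, -0.977, 0.001], [-0.001, -0.001, -1.0]]
ft_force: [-0.2, 6.1, 1.8]
grip_width: 0.0119
```

>>> send_rows:
  steps:
    - {"tx":0.1,"ty":-0.3,"tz":0,"wx":0,"wy":0,"wz":0}
    - {"tx":0.05,"ty":-0.3,"tz":0,"wx":0,"wy":0,"wz":0}
    - {"tx":0.05,"ty":-0.3,"tz":0,"wx":0,"wy":0,"wz":0}

```text
t: 13.22
position: [0.4378, -0.115, 0.0777]
tcp_rot: [[0.977, 0.213, -0.001], [0.213, -0.977, 0.001], [-0.001, -0.001, -1.0]]
ft_force: [-0.4, 5.7, 1.2]
grip_width: 0.012
```

>>> send_rows:
  steps:
    - {"tx":0.1,"ty":-0.3,"tz":0,"wx":0,"wy":0,"wz":0}
    - {"tx":0.05,"ty":-0.3,"tz":0,"wx":0,"wy":0,"wz":0}
    - {"tx":0.05,"ty":-0.3,"tz":0,"wx":0,"wy":0,"wz":0}

```text
t: 13.47
position: [0.438, -0.1159, 0.0777]
tcp_rot: [[0.977, 0.213, -0.001], [0.213, -0.977, 0.001], [-0.001, -0.001, -1.0]]
ft_force: [0.2, 7.1, 0.1]
grip_width: 0.0118
```

>>> send_rows:
  steps:
    - {"tx":0.1,"ty":-0.3,"tz":0,"wx":0,"wy":0,"wz":0}
    - {"tx":0.05,"ty":-0.3,"tz":0,"wx":0,"wy":0,"wz":0}
    - {"tx":0.05,"ty":-0.3,"tz":0,"wx":0,"wy":0,"wz":0}

```text
t: 13.72
position: [0.4381, -0.1168, 0.0776]
tcp_rot: [[0.977, 0.213, -0.001], [0.213, -0.977, 0.001], [-0.001, -0.001, -1.0]]
ft_force: [-0.2, 6.1, 2.2]
grip_width: 0.0118
```

>>> send_rows:
  steps:
    - {"tx":0.1,"ty":-0.3,"tz":0,"wx":0,"wy":0,"wz":0}
    - {"tx":0.05,"ty":-0.3,"tz":0,"wx":0,"wy":0,"wz":0}
    - {"tx":0.05,"ty":-0.3,"tz":0,"wx":0,"wy":0,"wz":0}

```text
t: 13.97
position: [0.4383, -0.1177, 0.0776]
tcp_rot: [[0.977, 0.213, -0.001], [0.213, -0.977, 0.001], [-0.001, -0.001, -1.0]]
ft_force: [-1.3, 6.5, 2.0]
grip_width: 0.0119
```

>>> send_rows:
  steps:
    - {"tx":0.1,"ty":-0.3,"tz":0,"wx":0,"wy":0,"wz":0}
    - {"tx":0.05,"ty":-0.3,"tz":0,"wx":0,"wy":0,"wz":0}
    - {"tx":0.05,"ty":-0.3,"tz":0,"wx":0,"wy":0,"wz":0}

```text
t: 14.22
position: [0.4383, -0.1181, 0.0776]
tcp_rot: [[0.977, 0.213, -0.001], [0.213, -0.977, 0.001], [-0.001, -0.002, -1.0]]
ft_force: [-0.5, 13.5, 5.2]
grip_width: 0.0119
```

The push rose to 13.5 N: the stop. I hold there.

>>> send_rows:
  steps:
    - {"tx":0,"ty":0,"tz":0,"wx":0,"wy":0,"wz":0}
    - {"tx":0,"ty":0,"tz":0,"wx":0,"wy":0,"wz":0}

```text
t: 14.38
position: [0.4383, -0.1181, 0.0777]
tcp_rot: [[0.977, 0.213, -0.001], [0.213, -0.977, 0.001], [-0.001, -0.002, -1.0]]
ft_force: [-0.3, 12.2, 4.3]
grip_width: 0.0122
```

>>> send_rows:
  steps:
    - {"tx":0.05,"ty":-0.15,"tz":0,"wx":0,"wy":0,"wz":0}
    - {"tx":0,"ty":0,"tz":0,"wx":0,"wy":0,"wz":0}
    - {"tx":0,"ty":0,"tz":0,"wx":0,"wy":0,"wz":0}
    - {"tx":0,"ty":0,"tz":0,"wx":0,"wy":0,"wz":0}
    - {"tx":0,"ty":0,"tz":0,"wx":0,"wy":0,"wz":0}
    - {"tx":0,"ty":0,"tz":0,"wx":0,"wy":0,"wz":0}

```text
t: 14.88
position: [0.4383, -0.1181, 0.0777]
tcp_rot: [[0.977, 0.213, -0.001], [0.213, -0.977, 0.001], [-0.001, -0.002, -1.0]]
ft_force: [-1.2, 12.8, 3.9]
grip_width: 0.012
```

Run:
```python
from h import *
s=status.sense();print(s['t'],s['position'],s['ft_force'],s['moment'])
```

```text
14.8833 [ 0.43827548 -0.11809775  0.07766467] [-1.19742005 12.75434878  3.89112698] [ 2.04429923 -0.0084029   0.09449994]
```

>>> send_rows:
  steps:
    - {"tx":0.05,"ty":-0.2,"tz":0,"wx":0,"wy":0,"wz":0}
    - {"tx":0,"ty":0,"tz":0,"wx":0,"wy":0,"wz":0}
    - {"tx":0,"ty":0,"tz":0,"wx":0,"wy":0,"wz":0}
    - {"tx":0,"ty":0,"tz":0,"wx":0,"wy":0,"wz":0}
    - {"tx":0,"ty":0,"tz":0,"wx":0,"wy":0,"wz":0}
    - {"tx":0,"ty":0,"tz":0,"wx":0,"wy":0,"wz":0}

```text
t: 15.38
position: [0.4382, -0.1181, 0.0776]
tcp_rot: [[0.977, 0.213, -0.002], [0.213, -0.977, 0.002], [-0.001, -0.002, -1.0]]
ft_force: [-0.2, 14.5, 3.7]
grip_width: 0.0119
```

>>> send_rows:
  steps:
    - {"tx":-0.05,"ty":0.3,"tz":0,"wx":0,"wy":0,"wz":0}
    - {"tx":-0.1,"ty":0.3,"tz":0,"wx":0,"wy":0,"wz":0}
    - {"tx":-0.05,"ty":0.2,"tz":0,"wx":0,"wy":0,"wz":0}
    - {"tx":0,"ty":0,"tz":0,"wx":0,"wy":0,"wz":0}
    - {"tx":0,"ty":0,"tz":0,"wx":0,"wy":0,"wz":0}

```text
t: 15.8
position: [0.4384, -0.118, 0.0777]
tcp_rot: [[0.977, 0.213, -0.001], [0.213, -0.977, 0.001], [-0.001, -0.001, -1.0]]
ft_force: [-1.0, 7.6, 2.1]
grip_width: 0.0117
```

>>> send_rows:
  steps:
    - {"tx":-0.05,"ty":0.3,"tz":0,"wx":0,"wy":0,"wz":0}
    - {"tx":-0.05,"ty":0.2,"tz":0,"wx":0,"wy":0,"wz":0}
    - {"tx":0,"ty":0,"tz":0,"wx":0,"wy":0,"wz":0}
    - {"tx":0,"ty":0,"tz":0,"wx":0,"wy":0,"wz":0}

```text
t: 16.13
position: [0.4385, -0.118, 0.0776]
tcp_rot: [[0.977, 0.213, -0.0], [0.213, -0.977, 0.0], [-0.0, -0.0, -1.0]]
ft_force: [-1.3, 5.5, 0.8]
grip_width: 0.0115
```

>>> send_rows:
  steps:
    - {"tx":0,"ty":0,"tz":0,"wx":0,"wy":0,"wz":0}
    - {"tx":0,"ty":0,"tz":0,"wx":0,"wy":0,"wz":0}
    - {"tx":0,"ty":0,"tz":0,"wx":0,"wy":0,"wz":0}
    - {"tx":0,"ty":0,"tz":0,"wx":0,"wy":0,"wz":0}
    - {"tx":0,"ty":0,"tz":0,"wx":0,"wy":0,"wz":0}
    - {"tx":0,"ty":0,"tz":0,"wx":0,"wy":0,"wz":0}
    - {"tx":0,"ty":0,"tz":0,"wx":0,"wy":0,"wz":0}
    - {"tx":0,"ty":0,"tz":0,"wx":0,"wy":0,"wz":0}
  grip: 120

```text
t: 16.8
position: [0.4387, -0.1182, 0.0777]
tcp_rot: [[0.977, 0.213, 0.0], [0.213, -0.977, -0.0], [0.0, 0.0, -1.0]]
ft_force: [-0.1, 0.3, -0.1]
grip_width: 0.0501
```

Open at 50 mm, no force. Lift straight up, then aside for a look.

>>> send_rows:
  steps:
    - {"tx":0,"ty":0,"tz":5,"wx":0,"wy":0,"wz":0}
    - {"tx":0,"ty":0,"tz":10,"wx":0,"wy":0,"wz":0}
    - {"tx":0,"ty":0,"tz":15,"wx":0,"wy":0,"wz":0}
    - {"tx":0,"ty":0,"tz":20,"wx":0,"wy":0,"wz":0}
    - {"tx":0,"ty":0,"tz":20,"wx":0,"wy":0,"wz":0}
    - {"tx":0,"ty":0,"tz":20,"wx":0,"wy":0,"wz":0}
    - {"tx":0,"ty":0,"tz":20,"wx":0,"wy":0,"wz":0}
    - {"tx":0,"ty":0,"tz":20,"wx":0,"wy":0,"wz":0}
    - {"tx":5,"ty":30,"tz":10,"wx":0,"wy":0,"wz":0}
    - {"tx":5,"ty":35,"tz":0,"wx":0,"wy":0,"wz":0}
    - {"tx":5,"ty":35,"tz":0,"wx":0,"wy":0,"wz":0}
    - {"tx":5,"ty":35,"tz":0,"wx":0,"wy":0,"wz":0}

```text
t: 17.8
position: [0.4585, 0.0182, 0.2184]
tcp_rot: [[0.977, 0.212, 0.001], [0.212, -0.977, -0.0], [0.001, 0.0, -1.0]]
ft_force: [1.6, -0.7, -0.7]
grip_width: 0.0503
```

>>> send_rows:
  steps:
    - {"tx":5,"ty":35,"tz":0,"wx":0,"wy":0,"wz":0}
    - {"tx":0,"ty":35,"tz":0,"wx":0,"wy":0,"wz":0}
    - {"tx":0,"ty":35,"tz":0,"wx":0,"wy":0,"wz":0}
    - {"tx":0,"ty":35,"tz":0,"wx":0,"wy":0,"wz":0}
    - {"tx":0,"ty":35,"tz":0,"wx":0,"wy":0,"wz":0}
    - {"tx":0,"ty":0,"tz":0,"wx":0,"wy":0,"wz":0}

```text
t: 18.3
position: [0.4632, 0.1963, 0.218]
tcp_rot: [[0.976, 0.217, 0.001], [0.217, -0.976, 0.001], [0.001, -0.001, -1.0]]
ft_force: [-0.4, -0.8, -0.1]
grip_width: 0.0503
```

Run:
```python
from h import *
a=snap('top');w=cloud(a);Z=w[:,:,2]
s=status.sense();print(s['t'],s['position'])
U=np.array([.2129,-.9771]);N=np.array([.9771,.2129])
q=w.reshape(-1,3);q=q[~np.isnan(q[:,0])]
B=q[:,:2]@U;M=q[:,:2]@N
def R(n,k):
    x=np.c_[B[k],M[k]];print(n,k.sum(),np.percentile(x[:,0],[1,50,99]).round(4),np.percentile(x[:,1],[1,50,99]).round(4));return x
x=R('handle',(B>.17)&(B<.23)&(abs(M-.4)<.07)&(q[:,2]>.09)&(q[:,2]<.125));l,V=np.linalg.eigh(np.cov(x.T));print('yaw err deg',np.degrees(np.arctan2(V[0,1],V[1,1])))
R('front',(B>.34)&(B<.367)&(abs(M-.4)<.07)&(q[:,2]>.085)&(q[:,2]<.11))
R('pad',(B>.355)&(B<.4)&(abs(M-.4)<.04)&(q[:,2]>.06)&(q[:,2]<.088))
d=a['image'][150:270,230:400,::-1];cv2.imwrite('pics/g.png',cv2.resize(d,(800,565),interpolation=cv2.INTER_CUBIC))
```

```text
18.35 [0.46314325 0.1941939  0.21784622]
handle 155 [0.2014 0.2072 0.2133] [0.3599 0.4018 0.4448]
yaw err deg 0.06920554289314651
front 131 [0.3408 0.3572 0.3661] [0.357  0.4062 0.4481]
pad 127 [0.3614 0.3796 0.3997] [0.3738 0.4025 0.4255]
```

View pics/g.png

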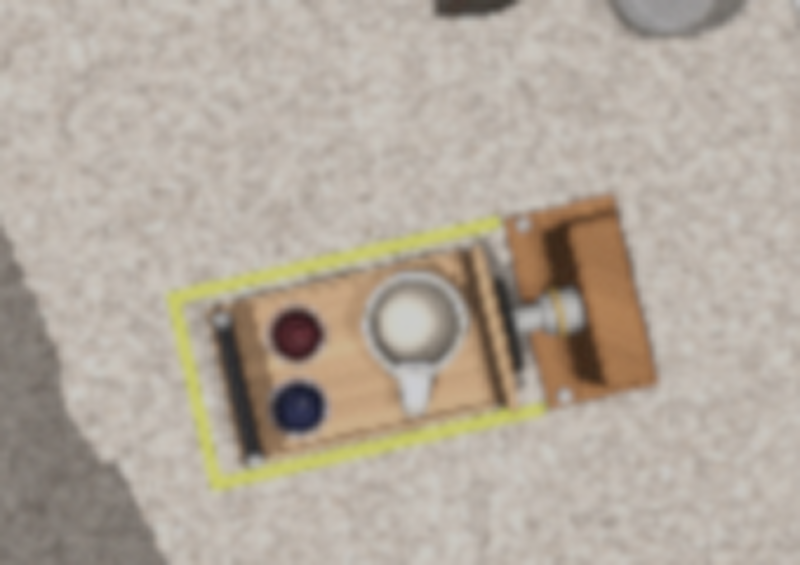

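The picture shows the caddy squarely between the tapes. The panel front (500,325) is on the pad (512,325), and cup (412,322), red capsule (297,333) and blue capsule (298,407) stand upright. Nose u = 0.207 + 0.153 = 0.360, against the pad face at about 0.360. Handing in.

```bash
python3 -c "
from workcell import r
print(r.job_done())"
```

```text
the job is handed in; nothing more can be done
None
```

The caddy is parked in the bay with its nose on the buffer pad, and I handed the job in at about 18.4 s; no verdict was reported.

**What I did:** I gripped the handle bar from above and rolled the caddy 100 mm straight. I then moved it diagonally onto the bay's centre line while turning it 12.4°, and rolled it about 80 mm straight in. The pad slid about 9 mm at roughly 6 N drag, then the push rose at once. I held it there for about 1 s at 12–14.5 N measured at the wrist. After that I eased the push off, opened the gripper and lifted clear.

**Last checks (after letting go, top camera):**
- **Position:** the handle's centre is within about 1 mm of the bay's centre line, and the heading is within about 0.1° of the bay's.
- **Nose on the pad:** nose and pad face agree to about 1 mm. The face position is worked out from its first measured place plus how far it was pushed.
- **Load:** cup and both capsules are upright on the deck.
- **Bystanders:** I never went near the lemon, garlic or glass with the caddy or gripper. I did not measure their positions again at the end.

**Not confirmed:** the castors could not be seen under the deck. I take them to be straight from the last roll of nearly 90 mm straight ahead, against the 60 mm or so they need. No check failed or disagreed.

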